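Clear the free heating ring and slide the bearing pot across

ROBOT

A 7-joint arm with a two-finger parallel gripper is mounted at the origin on the work surface. World frame = base frame: x ahead of the robot, y to its left, z up, the work surface at z = 0. Lengths are in mm, angles in rad, forces in N, time in s.
With the tool pointing down it reaches from about 400 to 875 mm from the base axis. Payload 4.4 kg.
Tool frame: the origin (TCP) lies on the front face of the gripper's body, between the roots of the fingers; the fingertips stand 73 mm ahead of it and the grasp point (between the pads) lies 54 mm ahead of it; y points along the fingers, z is the direction in which the jaws open and shut, and the axes are right-handed (so a half turn about y gives the same grasp; the last joint's range is limited). The gripper opens to 85 mm and grips with 20 to 120 N. Pads are 22 mm wide; open, the fingers measure 114 mm over their backs; the gripper's body (76 mm by 85 mm) begins 54 mm behind the grasp point. The pads swing forward as they close: fully open they stand 13 mm farther back than shut.
Start: joints at [-1.287, 0.628, 0.038, 1.517, -0.027, 0.996, -0.02], TCP at [222.741, 610.658, 303.913] pointing down, gripper open.
Joint ranges: [-3.06, 3.06], [-0.37, 2.12], [-1.25, 1.32], [0.18, 2.47], [-1.1, 4.24], [0.23, 1.98], [-2.94, 2.94]. Speed limits (rad/s): [2.57, 2.57, 3.14, 3.14, 3.14, 3.14, 3.14].

INTERFACE

Orientations are given as a 3x3 rotation matrix whose columns are the frame's x, y, z axes.
In Python, from bench import arm gives the robot as it stands.
- The arm moves only by the tool arm_command, never from a script. Its argument "motion" is a list of rows, each a list of 4 numbers: the shift along the tool's x, y, z in m, then the turn about the tool's y in degrees. In form: [[x, y, z, roll], ...]. A call has 1 to 8 rows; each row is the pose to reach, as a shift and turn from the pose commanded when the call began, along the tool's axes at that moment; what a row does not reach only later rows make up. A row lasts 1/10 s, in which the tool goes at most 50 mm and 8.59 degrees, less where a joint would pass 70% of its speed; a pose out of reach is approached as far as the arm can. A call with a gripper value outside its range is refused whole. "gripper" is the finger opening in m, from 0 to 0.0854, set as the call begins (left out, the last holds). The fingers move at their own pace and stop on an object; "force" is the grip in N (left out, the last holds). Time passes only in rows, so rows that repeat a pose let the fingers close. It gives the time, the measured TCP pose, the force and the opening at its end, in the units of the state.
- arm.observe(): the state, without advancing time (a new reading comes with each control period).
- arm.snapshot(name): name is "scene" or "top"; returns (picture, depth): 480x640x3 uint8, red, green, blue; 480x640 float32, mm along the optical axis (not along the pixel's ray), 0 where there is no reading.
- arm.camera_model(name): a dict with "fovy" (degrees; the focal length in pixels is half the picture's height over the tangent of half this angle, whatever the lens; pixels are square), "cx", "cy" (the principal point, pixels), "position" and "attitude" of the camera in the world. Camera axes: x right, y up, looking along -z (the intrinsics and any distortion apply to the point x, -y, -z); pixel columns grow to the right and rows downward; lengths in mm; the calibration is good to about 2 mm. A picture is of the moment at which its call begins. camera_model takes no time and is no camera call.
- arm.close_job(): hands the job in, once; it reports no verdict.
Trained networks look in the newest picture that a camera, given by its name, has taken for a name from the list of things; names that differ only in an ending like _2 or _b are one class to them, and where a whole thing is asked for, a point or a joint stands for the part that bears it (a point fixed in the world has none). Each returns a list of dicts, best first, with "conf" (0 to 1); they miss things now and then, are a little off and sometimes report something else, mostly with a low value. They report only what shows in the picture. A call takes as long as a camera call. They do not tell look-alikes from the thing itself.
- arm.regions_of(camera, target): "pixels" (480x640 bool, what is visible of it) and "extent" ([centre column, centre row, width, height] in pixels, round what is visible of it).
The state is a dict: "t": time; "q": joint angles; "qvel": joint speeds; "tau": joint torques, N m; "tcp_pos": TCP position; "tcp_rot": TCP orientation; "ft_force": force on the tool from outside, world axes, zero at the start; "moment": the same for the moment, N m; "finger_gap": opening from 0.0 (shut) to 1.0 (fully open).
Only numpy, scipy, OpenCV 4.12 (cv2) and the standard library are available. Lean on these libraries where they do the work, as an engineer would, in place of code of your own. Each camera call takes 0.05 s, during which the arm holds its last target. There are 200 camera calls.

TASK

The bearing in the saucepan has had its heat. First take the ear defenders that someone left standing on the hob's free ring and hang them by their headband over the horizontal bar of the stand, keeping them off the hot saucepan; then slide the saucepan, without lifting or tipping it, across the glass onto the ring you have cleared, so that its base sits inside the printed circle with the bearing still in the pan and the end of its handle out over the hob's front edge. Leave the tin, brush and bin where they are.

Things in the scene. Friction and masses are not known exactly. Their poses are not given: they have to be found in the camera images.
- hob: Twin glass hob fixed to the bench: flat black glass 50 mm above the bench, 290 mm (its x) by 500 mm (its y). Origin: centre of its underside; x points away from the front edge (x = -145 mm, two black knobs, nearest the robot), y left, z up. Two flat printed light-grey rings 170 mm across, nothing raised between them.
- ring_left (a point): Centre of the left (hob +y) printed ring, on the glass. Rings are 230 mm apart. At the start the saucepan stands on one ring and the ear defenders on the other; which is which varies.
- ring_right (a point): Centre of the right (hob -y) printed ring, on the glass.
- pot: Steel saucepan, 140 mm outside diameter (base 132), 65 mm high, floor 5 mm, about 0.5 kg. Straight level wooden handle along its -x, 22 mm wide, 42 to 58 mm above the underside, from 87 to 205 mm out from the axis; it points roughly at the robot, out over the hob's front edge. Origin: centre of the underside, z up. Slides by friction.
- pot_grip (a point): Middle of the saucepan's handle, where it can be pinched from above: 135 mm along pot -x, 50 mm above its underside.
- pot_handle_end (a point): Outer end of the saucepan's handle: 205 mm along pot -x, 50 mm above its underside.
- bearing: Loose steel ball bearing (flat ring) lying in the saucepan: 72 mm outside, 35 mm bore, 17 mm thick, 0.29 kg. Origin: centre of its underside.
- ear_defenders: Rigid ear defenders, 0.26 kg, standing on two yellow cups (84 mm tall, 64 wide along y; 162 over the cups along x, 68 between cushions), grey headband arched above. Origin: midway between the cups' undersides; x cup to cup, y through the arch (the bar goes through along y). Middle of the band: yellow pad 44 long (x), 26 wide (y, pinch it across this), from 150 to 164 mm above the origin.
- crest (a point): Middle of the underside of the headband pad, 150 mm above the ear defenders' origin: the point that comes to rest on top of the bar.
- stand: Blue plate 120 x 100 mm fixed to the bench; steel tube upright at its origin (underside of plate), bent into a level bar 16 mm thick along its -y, roughly to the robot's right, towards the hob. Bar axis 210 mm above the bench; free end 200 mm from the upright, with a rubber ball 24 mm across. Nothing is higher than the ball.
- bar_mid (a point): Point on the axis of the bar, 115 mm from the upright (stand frame: x across the bar, -y towards its free end, z up). The ear defenders hang about here; the bar's top is 8 mm above this point.
- bar_tip (a point): Free end of the bar: centre of the rubber ball, 200 mm from the upright.
- grease_tin: Bystander: green-banded tin, 68 mm across, 70 mm high, on the bench. Origin: centre of its underside.
- wire_brush: Bystander: wire brush with blue handle lying on the bench, 250 mm long, 25 mm high.
- parts_bin: Bystander: open red plastic bin 150 x 110 x 60 mm with old bearings. Origin: centre of its underside.
There are look-alikes about, which are no part of the job. What is meant by the bearing is not orange, pink or purple, and is the larger of those in its own colour.

How it is judged:
By the outcome, as a careful person would: the job done as asked, in the order asked, and still so for the second after the job is handed in, with the robot touching nothing.
It also fails if it takes over 67 s, if anything falls off the work surface, if the arm or the gripper's body presses on something with over 40 N, if the wrist force passes 120 N, or if a joint passes its speed limit or range.

## Working session

There is one attempt and no reset: what is moved stays moved. The work goes in short steps, Python scripts to look and compute and a tool call to move; the robot and the scene stay as the last step left them, time stands still between calls to the robot, and variables do not carry over. Pictures are saved under pics/ and viewed, about 8 in all and at most 12, crops included, and the job is handed in when it is done.

Besides the shell and the picture viewer there is one more tool, called after "Request:" in YAML: its name, and indented under it one key for each argument. arm_command: Moves the arm, as the interface text tells. Its arguments: {"type":"object","properties":{"motion":{"type":"array","items":{"type":"array","items":{"type":"number"}}},"gripper":{"type":"number"},"force":{"type":"number"}},"required":["motion"]}

```bash
mkdir -p pics; ls; python3 - <<'E'
from bench import arm
import cv2,numpy as np
np.set_printoptions(precision=4,suppress=True)
s=arm.observe(); print(s)
ims=[]
for n in("scene","top"):
    p,d=arm.snapshot(n); c=arm.camera_model(n); print(n,c)
    cv2.imwrite(f"pics/a_{n}.png",p[:,:,::-1]); np.savez(f"a_{n}.npz",p=p,d=d)
E
```

```text
pics
{'t': 0.0, 'q': array([-1.2868,  0.6293,  0.0384,  1.5184, -0.027 ,  0.9963, -0.02  ]), 'qvel': array([ 0.0008,  0.0014,  0.0013, -0.0018,  0.0004, -0.0002,  0.0001]), 'tau': array([ -0.0001, -56.3407,   1.2259, -19.3435,   0.0109,   0.0104,
         0.    ]), 'tcp_pos': array([222.5657, 610.1726, 302.9812]), 'tcp_rot': array([[ 0.9394, -0.0006,  0.3427],
       [-0.3427, -0.0018,  0.9394],
       [ 0.    , -1.    , -0.0019]]), 'ft_force': array([ 0.4654, -0.0364, -0.1128]), 'moment': array([ 0.0475, -0.0409,  0.0061]), 'finger_gap': 0.9943053411795861}
scene {'fovy': 44.448006442317585, 'cx': 318.31319448935653, 'cy': 244.8688594082759, 'position': array([1581.8461,  953.7517, 1055.0829]), 'attitude': array([[-0.6654, -0.4047,  0.6272],
       [ 0.7464, -0.3535,  0.5638],
       [-0.0064,  0.8434,  0.5373]])}
top {'fovy': 47.908386603982315, 'cx': 320.48312099066794, 'cy': 246.29420304482792, 'position': array([ 274.9538,  -36.7345, 1421.7295]), 'attitude': array([[ 0.0214,  0.9802, -0.1966],
       [-0.9997,  0.0227,  0.004 ],
       [ 0.0084,  0.1965,  0.9805]])}
```

View pics/a_scene.png

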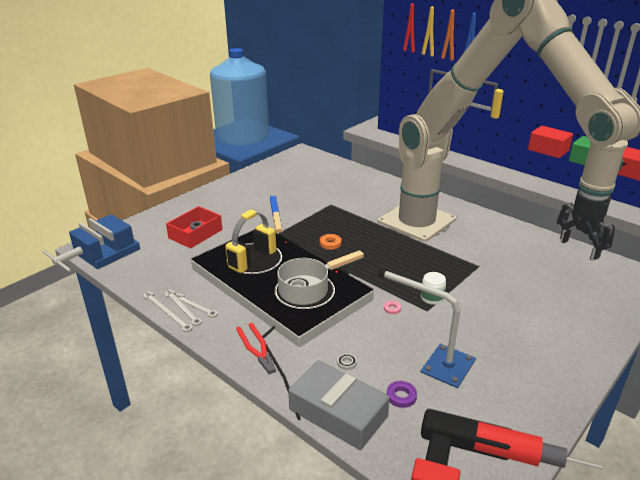

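View pics/a_top.png

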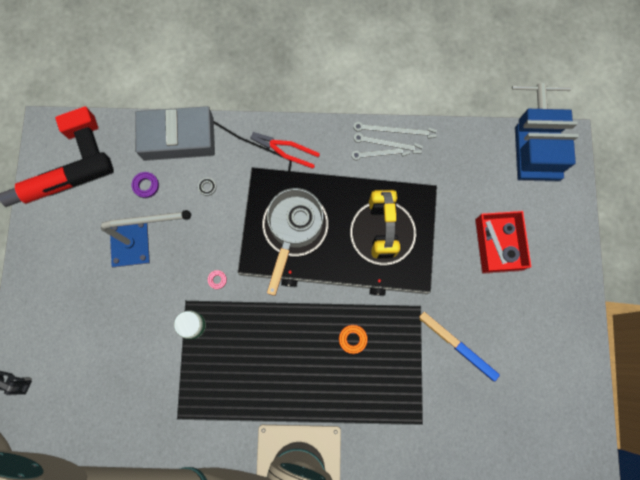

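Scene: the pot is on the left ring at top (296,220), the ear defenders are on the right ring at top (385,225), and the stand's bar tip is at top (186,215). The in-pan bearing is the larger steel one, and a small look-alike lies at (207,186).

```bash
cat > h.py <<'E'
from bench import arm
import cv2,numpy as np
np.set_printoptions(precision=1,suppress=True)
def ray(n):
    c=arm.camera_model(n); f=240/np.tan(np.radians(c['fovy']/2)); return c,f
def cloud(n,d):
    c,f=ray(n); v,u=np.mgrid[:480,:640]
    P=np.stack([(u-c['cx'])/f*d,-(v-c['cy'])/f*d,-d],-1)
    return P@np.array(c['attitude']).T+c['position']
def atz(n,u,v,z):
    c,f=ray(n); r=np.array(c['attitude'])@[(u-c['cx'])/f,-(v-c['cy'])/f,-1.]
    return c['position']+r*(z-c['position'][2])/r[2]
def look(n):
    p,d=arm.snapshot(n); return p,d,cloud(n,d)
def proj(n,X):
    c,f=ray(n); q=np.array(c['attitude']).T@(np.asarray(X,float)-c['position'])
    return c['cx']+f*q[0]/-q[2], c['cy']-f*q[1]/-q[2]
E
python3 - <<'E'
from h import *
for n in("scene","top"):
    p,d,P=look(n)
    for t in ("ear_defenders","pot","bearing","stand","hob"):
        for r in arm.regions_of(n,t)[:4]:
            if r['conf']<.3: continue
            m=r['pixels']&(d>0); Q=P[m]
            print(n,t,round(r['conf'],2),np.array(r['extent']),"z",np.percentile(Q[:,2],[2,50,98]))
            def blk(lab,lo,hi,mm=None):
                k=(Q[:,2]>lo)&(Q[:,2]<hi)
                if k.sum()<4: return
                X=Q[k]; (cx,cy),(w,h),a=cv2.minAreaRect(X[:,:2].astype(np.float32))
                print("   ",lab,k.sum(),"mean",X.mean(0),"rect",np.array([cx,cy,w,h,a]))
            if t=="ear_defenders":
                blk("pad",207,230); blk("cuptop",120,150)
            if t=="pot": blk("rim",109,125); blk("handle?",96,110)
            if t=="bearing": blk("all",-20,300)
            if t=="stand": blk("bar",195,240); blk("plate",-5,20)
            if t=="hob": blk("top",44,56)
E
```

```text
scene ear_defenders 0.92 [251.1 238.3  51.1  63. ] z [ 58.9 118.  214.5]
    pad 92 mean [ 607.2 -193.8  213.1] rect [ 608.1 -196.6   31.2   48.6   86.4]
    cuptop 429 mean [ 610.7 -191.3  131.1] rect [ 609.  -195.4  162.5   63.1    4. ]
scene pot 0.66 [318.9 276.   89.1  53. ] z [ 54.3  91.7 116.6]
    rim 329 mean [587.1  39.3 113.1] rect [558.4  22.7 261.7 143.2   3.7]
    handle? 642 mean [566.9  41.4 103.8] rect [555.4  21.6 271.2 145.5   2.3]
scene bearing 0.71 [394.2 309.1  15.2  16.9] z [-2.6  9.6 16.2]
    all 194 mean [467.9 232.4   8.6] rect [466.7 231.6  54.9  46.7  12.4]
scene bearing 0.7 [404.2 394.6  32.6  26.9] z [-0.2 15.2 21.2]
    all 624 mean [723.9 443.2  13.9] rect [731.4 447.8 108.6  69.3  33.7]
scene bearing 0.69 [348.8 362.1  14.5  14.5] z [-1.  10.3 15.8]
    all 239 mean [720.2 275.1   9.4] rect [716.4 270.8  63.   45.8  38.7]
scene bearing 0.5 [331.6 242.1  21.9  14.6] z [-0.6 14.3 22.9]
    all 285 mean [ 321.6 -124.7   13.1] rect [ 319.  -127.6   80.2   71.6   19.3]
scene stand 0.98 [428.7 328.   94.6 119.2] z [  1.4  12.1 219.8]
    bar 557 mean [577.6
[... 915 characters left out ...]
all 223 mean [461.7 226.4   8.7] rect [461.7 226.5  43.7  44.6   0.1]
top bearing 0.78 [146.1 185.9  30.2  26.5] z [ 1.6 14.2 21.3]
    all 475 mean [717.2 437.7  13.7] rect [717.4 438.2  70.8  70.7  26.2]
top bearing 0.64 [353.8 339.8  29.4  29.8] z [-2.6 14.6 20.9]
    all 552 mean [ 315.7 -128.8   13.1] rect [ 315.1 -129.6   68.6   72.9    0.8]
top stand 0.95 [146.3 238.9  91.3  55. ] z [  1.6  10.8 220.2]
    bar 629 mean [570.9 359.6 215.1] rect [571.7 364.5  19.2 211.8   8.3]
    plate 1376 mean [548.4 463.9   7.9] rect [557.1 450.6 129.8 170.8   1.2]
top hob 0.76 [326.6 207.9 224.3 173.7] z [31.8 49.1 55.3]
    top 15198 mean [ 589.6 -100.5   49.4] rect [591.  -88.2 498.1 306.1  85.7]
```

```bash
cat >> h.py <<'E'
def go(x,y,z,yaw):
    "tool-axis row to TCP x,y,z with jaw axis at yaw deg (mod 180)"
    s=arm.observe(); R=s['tcp_rot']; D=R.T@(np.array([x,y,z])-s['tcp_pos'])/1000
    a=np.degrees(np.arctan2(R[1,2],R[0,2])); r=-((yaw-a+90)%180-90)
    print("t",round(s['t'],2),"tcp",s['tcp_pos'],"jaw",round(a,1),"F",s['ft_force'],"gap",round(s['finger_gap'],3),"row",np.round(D,4).tolist(),round(r,1))
E
python3 -c "
from h import *
go(606,-198,340,93)"
```

```text
t 0.7 tcp [222.7 610.7 303.9] jaw 70.0 F [-0.8 -0.2 -0.1] gap 0.999 row [0.6372, -0.0361, -0.6283] -23.0
```

Request:
arm_command:
  motion:
    - [0.637, -0.037, -0.628, -23]
    - [0.637, -0.037, -0.628, -23]
    - [0.637, -0.037, -0.628, -23]
    - [0.637, -0.037, -0.628, -23]
    - [0.637, -0.037, -0.628, -23]
    - [0.637, -0.037, -0.628, -23]
    - [0.637, -0.037, -0.628, -23]
    - [0.637, -0.037, -0.628, -23]
  gripper: 0.06

```text
t: 1.5
tcp_pos: [394.6, 247.7, 320.9]
tcp_rot: [[0.999, 0.001, -0.052], [0.052, 0.001, 0.999], [0.001, -1.0, 0.0]]
ft_force: [0.6, 0.4, 0.6]
finger_gap: 0.697
```

```bash
python3 -c "
from h import *
go(606,-198,340,93)"
```

```text
t 1.5 tcp [394.6 247.7 320.9] jaw 93.0 F [0.6 0.4 0.6] gap 0.697 row [0.1881, -0.0192, -0.456] -0.0
```

Request:
arm_command:
  motion:
    - [0.188, -0.019, -0.456, 0]
    - [0.188, -0.019, -0.456, 0]
    - [0.188, -0.019, -0.456, 0]
    - [0.188, -0.019, -0.456, 0]
    - [0.188, -0.019, -0.456, 0]
    - [0.188, -0.019, -0.456, 0]
    - [0.188, -0.019, -0.456, 0]
    - [0.188, -0.019, -0.456, 0]

```text
t: 2.3
tcp_pos: [565.8, -113.7, 336.2]
tcp_rot: [[0.999, 0.001, -0.051], [0.051, 0.0, 0.999], [0.001, -1.0, 0.0]]
ft_force: [1.4, 0.7, 0.1]
finger_gap: 0.702
```

```bash
python3 -c "
from h import *
go(606,-198,340,93)"
```

```text
t 2.3 tcp [ 565.8 -113.7  336.2] jaw 93.0 F [1.4 0.7 0.1] gap 0.702 row [0.0358, -0.0038, -0.0863] -0.0
```

Arrive above the pad, then descend to TCP z ≈ 277 (tips near 4 mm above the pad's underside).

Request:
arm_command:
  motion:
    - [0.036, -0.004, -0.086, 0]
    - [0.036, -0.004, -0.086, 0]
    - [0.036, -0.004, -0.086, 0]
    - [0.036, -0.004, -0.086, 0]

```text
t: 2.7
tcp_pos: [605.3, -196.8, 339.3]
tcp_rot: [[0.999, -0.001, -0.049], [0.049, 0.0, 0.999], [-0.001, -1.0, 0.0]]
ft_force: [-0.6, 1.0, -0.1]
finger_gap: 0.698
```

```bash
python3 - <<'E'
from h import *
go(606,-198,277,93)
for n in("scene","top"):
    p,d,P=look(n); s=arm.observe()['tcp_pos']
    b=(P[...,2]>205)&(P[...,2]<222)&(abs(P[...,0]-605)<40)&(abs(P[...,1]+198)<30)&(d>0)&(p[...,0]>1.5*p[...,2])
    if b.sum(): print(n,b.sum(),P[b].mean(0))
    if n=="scene": cv2.imwrite("pics/b.png",cv2.resize(p[120:280,170:340,::-1],None,fx=4,fy=3.5,interpolation=2))
E
```

```text
t 2.7 tcp [ 605.3 -196.8  339.3] jaw 92.8 F [-0.6  1.  -0.1] gap 0.698 row [0.0006, 0.0623, -0.0013] -0.2
scene 96 [ 606.7 -195.6  212.8]
```

View pics/b.png

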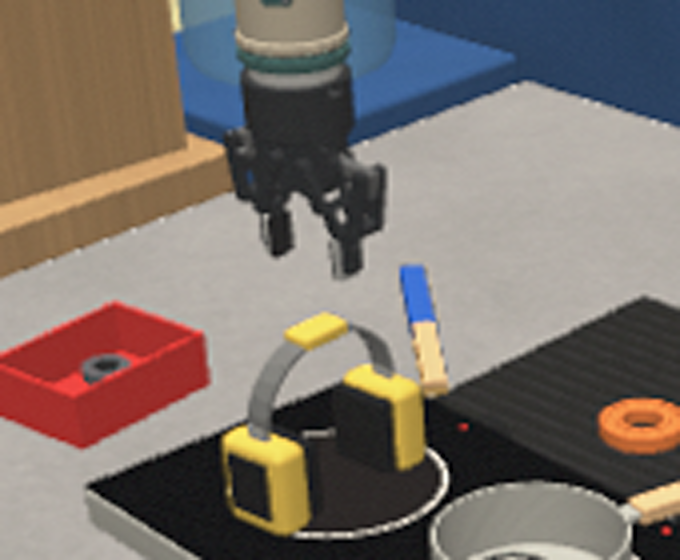

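The open gripper hangs directly above the yellow pad (crop 316,328), with its jaws across the band. Next I descend and close.

Request:
arm_command:
  motion:
    - [0.001, 0.03, -0.001, 0]
    - [0.001, 0.062, -0.001, 0]
    - [0.001, 0.062, -0.001, 0]

```text
t: 3.1
tcp_pos: [604.1, -193.8, 274.1]
tcp_rot: [[0.998, -0.008, -0.054], [0.054, 0.003, 0.999], [-0.008, -1.0, 0.004]]
ft_force: [-0.7, 0.3, -1.0]
finger_gap: 0.702
```

Request:
arm_command:
  motion:
    - [0, 0, 0, 0]
    - [0, 0, 0, 0]
    - [0, 0, 0, 0]
    - [0, 0, 0, 0]
    - [0, 0, 0, 0]
    - [0, 0, 0, 0]
    - [0, 0, 0, 0]
    - [0, 0, 0, 0]
  gripper: 0.0
  force: 60

```text
t: 3.9
tcp_pos: [607.7, -197.2, 280.1]
tcp_rot: [[0.999, 0.004, -0.051], [0.051, -0.001, 0.999], [0.004, -1.0, -0.002]]
ft_force: [0.1, -1.3, 7.3]
finger_gap: 0.277
```

```bash
python3 - <<'E'
from h import *
go(606,-198,300,93)
p,d,P=look("scene")
cv2.imwrite("pics/c.png",cv2.resize(p[150:280,190:320,::-1],None,fx=4.5,fy=4.5,interpolation=2))
E
```

```text
t 3.9 tcp [ 607.7 -197.2  280.1] jaw 92.9 F [ 0.1 -1.3  7.3] gap 0.277 row [-0.0016, -0.0199, -0.0007] -0.1
```

View pics/c.png

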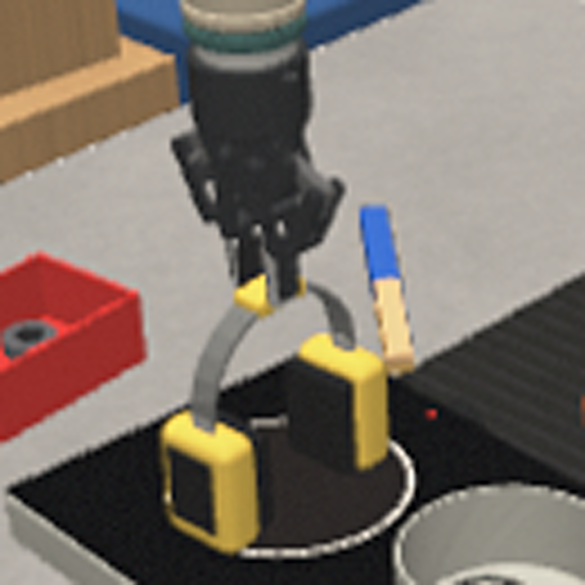

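Request:
arm_command:
  motion:
    - [0, -0.01, 0, 0]
    - [0, -0.02, 0, 0]
    - [0, -0.04, 0, 0]
    - [0, -0.06, 0, 0]
    - [0, -0.06, 0, 0]
    - [0, -0.06, 0, 0]

```text
t: 4.55
tcp_pos: [606.4, -196.5, 337.9]
tcp_rot: [[0.999, 0.0, -0.052], [0.052, 0.0, 0.999], [0.0, -1.0, 0.0]]
ft_force: [0.0, 0.8, -3.4]
finger_gap: 0.279
```

```bash
python3 - <<'E'
from h import *
go(606,-198,300,93)
for n in("scene","top"):
    p,d,P=look(n)
    r=arm.regions_of(n,"ear_defenders")[0]; m=r['pixels']&(d>0); Q=P[m]
    print(n,r['conf'],np.percentile(Q[:,2],[1,5,50,95,99]))
    k=(Q[:,2]>150)&(Q[:,2]<215); print(cv2.minAreaRect(Q[k][:,:2].astype(np.float32)))
cc=look("scene")[0]
cv2.imwrite("pics/d.png",cv2.resize(cc[120:280,190:340,::-1],None,fx=3.5,fy=3.5,interpolation=2))
E
```

```text
t 4.55 tcp [ 606.4 -196.5  337.9] jaw 93.0 F [ 0.   0.8 -3.4] gap 0.279 row [-0.0005, 0.0379, -0.0015] -0.0Traceback (most recent call last):
  File "<stdin>", line 5, in <module>
IndexError: list index out of range
```

```bash
cat >> h.py <<'E'
def ears(n,p,d,P,c,r=140):
    p=p.astype(int); m=(p[...,0]>90)&(p[...,0]>1.7*p[...,2])&(p[...,1]>.65*p[...,0])&(d>0)&(np.hypot(P[...,0]-c[0],P[...,1]-c[1])<r)&(P[...,2]>45)
    Q=P[m]; print(n,m.sum(),"z pct",np.percentile(Q[:,2],[1,5,50,95,99]))
    top=Q[:,2].max()-8
    for lab,k in(("pad",Q[:,2]>top-12),("cups",Q[:,2]<top-40)):
        print("  ",lab,k.sum(),Q[k].mean(0) if k.any() else 0, np.array(sum([list(v) if hasattr(v,'__len__') else [v] for v in cv2.minAreaRect(Q[k][:,:2].astype(np.float32))],[])))
E
python3 - <<'E'
from h import *
for n in("scene","top"):
    p,d,P=look(n); ears(n,p,d,P,(606,-198))
    if n=="scene": cv2.imwrite("pics/d.png",cv2.resize(p[120:280,190:340,::-1],None,fx=3.5,fy=3.5,interpolation=2))
E
```

```text
scene 718 z pct [ 51.7 115.  174.9 267.2 273.6]
   pad 36 [ 613.4 -193.6  272.1] [ 611.2 -189.    44.1   27.9   87.7]
   cups 663 [ 615.7 -180.7  160.5] [ 609.  -193.9  149.1  157.3   47.2]
top 35 z pct [ 48.3  50.9 186.5 374.  377.2]
   pad 3 [ 609.6 -156.   375.6] [ 610.1 -156.2    1.3    4.5   38.6]
   cups 32 [ 676.3 -173.1  173.2] [ 693.3 -179.3   14.8   60.4   70.3]
```

View pics/d.png

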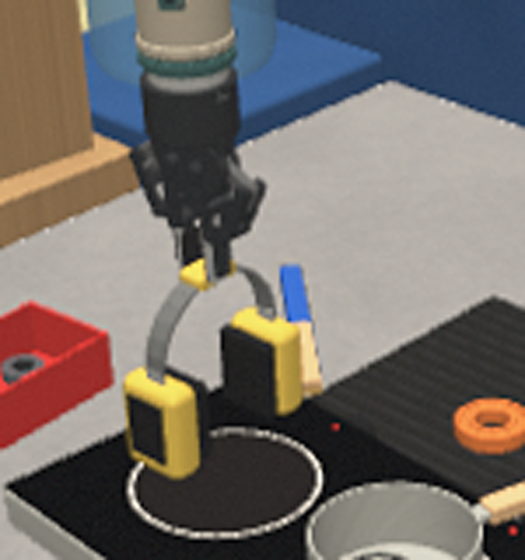

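The ear defenders are held level and clear of the ring (crop 165,420). I lift them well above pan and bar height, then carry them across.

Request:
arm_command:
  motion:
    - [0, -0.015, 0, 0]
    - [0, -0.04, 0, -1]
    - [0, -0.07, 0, -2]
    - [0, -0.1, 0, -4]
    - [0, -0.122, 0, -5]
    - [0, -0.135, 0, -6]
    - [0, -0.135, 0, -6]
    - [0, -0.135, 0, -6]

```text
t: 5.55
tcp_pos: [606.3, -196.5, 471.6]
tcp_rot: [[0.988, -0.002, -0.155], [0.155, 0.001, 0.988], [-0.002, -1.0, 0.001]]
ft_force: [-0.2, 0.4, -2.5]
finger_gap: 0.282
```

```bash
python3 -c "
from h import *
go(575,357,473,98.9)"
```

```text
t 5.55 tcp [ 606.3 -196.5  471.6] jaw 98.9 F [-0.2  0.4 -2.5] gap 0.282 row [0.055, -0.001, 0.5517] 0.0
```

Request:
arm_command:
  motion:
    - [0.001, 0, 0.01, 0]
    - [0.004, 0, 0.035, 0]
    - [0.007, 0, 0.07, 0]
    - [0.011, 0, 0.11, 0]
    - [0.015, 0, 0.15, 0]
    - [0.019, 0, 0.19, 0]
    - [0.023, 0, 0.23, 0]
    - [0.027, 0, 0.27, 0]

```text
t: 6.35
tcp_pos: [590.2, 76.7, 471.7]
tcp_rot: [[0.988, -0.002, -0.156], [0.156, 0.0, 0.988], [-0.002, -1.0, 0.0]]
ft_force: [0.8, 0.5, -1.5]
finger_gap: 0.282
```

Request:
arm_command:
  motion:
    - [0.004, 0, 0.04, 0]
    - [0.008, 0, 0.08, 0]
    - [0.012, 0, 0.12, 0]
    - [0.016, 0, 0.16, 0]
    - [0.02, 0, 0.2, 0]
    - [0.024, 0, 0.235, 0]
    - [0.026, 0, 0.262, 0]
    - [0.028, 0, 0.28, 0]

```text
t: 7.15
tcp_pos: [573.4, 358.7, 471.2]
tcp_rot: [[0.987, -0.003, -0.159], [0.159, 0.0, 0.987], [-0.003, -1.0, 0.001]]
ft_force: [-0.2, 0.0, -2.9]
finger_gap: 0.281
```

Request:
arm_command:
  motion:
    - [0, 0, 0, 0]
    - [0, 0, 0, 0]
    - [0, 0, 0, 0]
    - [0, 0, 0, 0]
    - [0, 0, 0, 0]

```text
t: 7.65
tcp_pos: [575.7, 354.0, 473.1]
tcp_rot: [[0.988, 0.0, -0.154], [0.154, -0.0, 0.988], [0.0, -1.0, -0.0]]
ft_force: [-0.8, 0.2, -2.5]
finger_gap: 0.277
```

```bash
python3 - <<'E'
from h import *
go(575,357,300,98.9)
for n in("scene","top"):
    p,d,P=look(n); ears(n,p,d,P,(575,357))
    q=p.astype(int)
    if n=="scene":
        cv2.imwrite("pics/e.png",cv2.resize(p[120:400,330:510,::-1],None,fx=2.8,fy=2.1,interpolation=2))
    b=(P[...,2]>190)&(P[...,2]<228)&(P[...,0]>520)&(P[...,0]<630)&(P[...,1]>230)&(P[...,1]<500)&(abs(q[...,0]-q[...,2])<25)&(d>0)
    Q=P[b]; print("bar",b.sum(),np.array([[y,np.mean(Q[abs(Q[:,1]-y)<8,0]),np.median(Q[abs(Q[:,1]-y)<8,2]),(abs(Q[:,1]-y)<8).sum()] for y in range(255,480,20)]),Q[:,1].min())
    print("tip proj", proj(n,(590,270,210)))
E
```

```text
t 7.65 tcp [575.7 354.  473.1] jaw 98.9 F [-0.8  0.2 -2.5] gap 0.277 row [-0.0003, 0.1731, 0.0031] -0.0
scene 1043 z pct [248.7 254.2 319.6 407.4 409.8]
   pad 1 [464.2 323.9 785.4] [464.2 323.9   0.    0.    0. ]
   cups 1042 [597.6 365.9 314.5] [577.5 354.  165.   66.9   9.4]
bar 409 [[255.    nan   nan   0. ]
 [275.  592.1 216.3  55. ]
 [295.  590.  215.7   8. ]
 [315.    nan   nan   0. ]
 [335.    nan   nan   0. ]
 [355.  579.1 205.3   1. ]
 [375.  576.5 215.3  46. ]
 [395.  573.6 215.6  44. ]
 [415.  570.2 215.   45. ]
 [435.  568.2 216.4  47. ]
 [455.  564.8 208.4  54. ]
 [475.  563.3 198.1  25. ]] 264.9002150940004
tip proj (np.float64(380.63565769901743), np.float64(272.8372188368792))
top 807 z pct [257.8 266.8 324.6 409.7 495.7]
   pad 3 [461.6 319.7 786.3] [463.3 320.7  15.8   0.7  33.8]
   cups 804 [561.5 331.6 337.4] [571.4 329.1  79.1 151.9  78.6]
bar 426 [[255.  584.1 214.2  13. ]
 [275.  583.3 218.2  59. ]
 [295.  580.  215.4  49. ]
 [315.  577.5 214.8  50. ]
 [335.  574.4 215.8  50. ]
 [355.  571.7 216.   46. ]
 [375.  569.3 216.1  43. ]
 [395.  568.8 215.3  23. ]
 [415.    nan   nan   0. ]
 [435.    nan   nan   0. ]
 [455.    nan   nan   0. ]
 [475.    nan   nan   0. ]] 259.0477221038775
tip proj (np.float64(186.35112976726907), np.float64(212.678008867213))
  return _methods._mean(a, axis=axis, dtype=dtype,
  ret = ret.dtype.type(ret / rcount)
```

View pics/e.png

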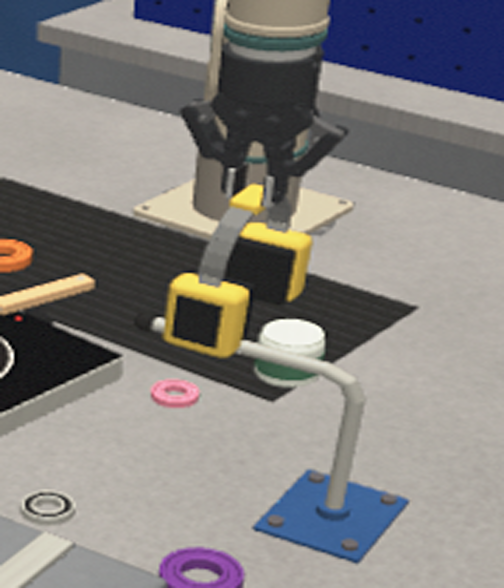

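The ear defenders straddle the bar, with the bar running through between the cups (crop 205,315) and the yaw aligned. I lower to about 10 mm above contact.

Request:
arm_command:
  motion:
    - [0, 0.015, 0.003, 0]
    - [0, 0.04, 0.003, 0]
    - [0, 0.07, 0.003, 0]
    - [0, 0.1, 0.003, 0]
    - [0, 0.13, 0.003, 0]
    - [0, 0.15, 0.003, 0]
    - [0, 0.162, 0.003, 0]
    - [0, 0.165, 0.003, 0]

```text
t: 8.55
tcp_pos: [574.5, 357.8, 306.5]
tcp_rot: [[0.988, -0.002, -0.156], [0.156, -0.001, 0.988], [-0.002, -1.0, -0.001]]
ft_force: [0.8, 0.1, -2.4]
finger_gap: 0.279
```

Request:
arm_command:
  motion:
    - [0, 0.0, 0, 0]
    - [0, 0.003, 0, 0]
    - [0, 0.006, 0, 0]
    - [0, 0.006, 0, 0]
    - [0, 0.006, 0, 0]

```text
t: 9.05
tcp_pos: [574.9, 358.2, 302.1]
tcp_rot: [[0.988, 0.0, -0.156], [0.156, 0.0, 0.988], [0.0, -1.0, 0.0]]
ft_force: [0.3, -0.2, -2.8]
finger_gap: 0.281
```

```bash
python3 - <<'E'
from h import *
go(575,357,298,98.9)
p,d,P=look("scene"); ears("scene",p,d,P,(575,357))
E
```

```text
t 9.05 tcp [574.9 358.2 302.1] jaw 99.0 F [ 0.3 -0.2 -2.8] gap 0.281 row [-0.0001, 0.0041, -0.0012] 0.1
scene 801 z pct [ 77.7  83.5 147.8 236.7 239.2]
   pad 16 [574.6 359.5 240.5] [572.6 359.7  31.2  20.2  15.7]
   cups 691 [610.3 373.9 130.7] [575.3 361.7 158.4  64.8   6.1]
```

Request:
arm_command:
  motion:
    - [0, 0.002, 0, 0]
    - [0, 0.003, 0, 0]
    - [0, 0.003, 0, 0]
    - [0, 0.003, 0, 0]

```text
t: 9.5
tcp_pos: [574.8, 358.2, 298.7]
tcp_rot: [[0.988, -0.0, -0.156], [0.156, -0.0, 0.988], [-0.0, -1.0, -0.0]]
ft_force: [-0.8, -0.3, -2.4]
finger_gap: 0.278
```

Request:
arm_command:
  motion:
    - [0, 0.001, 0, 0]
    - [0, 0.002, 0, 0]
    - [0, 0.002, 0, 0]
    - [0, 0.002, 0, 0]

```text
t: 9.9
tcp_pos: [575.0, 358.3, 297.6]
tcp_rot: [[0.988, 0.001, -0.156], [0.156, 0.0, 0.988], [0.001, -1.0, 0.0]]
ft_force: [-1.4, 0.0, 2.9]
finger_gap: 0.278
```

Request:
arm_command:
  motion:
    - [0, 0.001, 0, 0]
    - [0, 0.001, 0, 0]
    - [0, 0.001, 0, 0]

```text
t: 10.2
tcp_pos: [575.0, 358.2, 297.4]
tcp_rot: [[0.988, 0.001, -0.156], [0.156, 0.001, 0.988], [0.001, -1.0, 0.001]]
ft_force: [-2.7, -1.7, 8.9]
finger_gap: 0.28
```

Fz went from −2.4 to +8.9 N, so the headband rests on the bar. I ease off 1 mm, then open.

Request:
arm_command:
  motion:
    - [0, -0.001, 0, 0]
    - [0, -0.001, 0, 0]

```text
t: 10.4
tcp_pos: [575.0, 358.3, 297.5]
tcp_rot: [[0.988, 0.001, -0.156], [0.156, 0.0, 0.988], [0.001, -1.0, 0.0]]
ft_force: [-2.1, -2.4, 6.4]
finger_gap: 0.278
```

Request:
arm_command:
  motion:
    - [0, 0, 0, 0]
    - [0, 0, 0, 0]
    - [0, 0, 0, 0]
    - [0, 0, 0, 0]
    - [0, 0, 0, 0]
    - [0, 0, 0, 0]
  gripper: 0.06

```text
t: 11.0
tcp_pos: [574.8, 358.2, 296.7]
tcp_rot: [[0.988, -0.0, -0.156], [0.156, -0.0, 0.988], [-0.0, -1.0, -0.0]]
ft_force: [-1.1, 0.0, 1.3]
finger_gap: 0.7
```

Request:
arm_command:
  motion:
    - [0, -0.015, 0, 0]
    - [0, -0.04, 0, 0]
    - [0, -0.08, 0, 0]
    - [0, -0.1, 0, 0]
    - [0, -0.1, 0, 0]

```text
t: 11.5
tcp_pos: [576.0, 359.0, 400.9]
tcp_rot: [[0.988, 0.006, -0.156], [0.156, 0.004, 0.988], [0.007, -1.0, 0.003]]
ft_force: [-0.6, -0.5, -0.5]
finger_gap: 0.703
```

```bash
python3 - <<'E'
from h import *
go(575,357,400,98.9)
for n in("scene","top"):
    p,d,P=look(n); ears(n,p,d,P,(575,357))
    if n=="scene": cv2.imwrite("pics/f.png",p[:,:,::-1])
    # hob & rings
    q=p.astype(int); g=q.min(-1)
    hb=(abs(P[...,2]-50)<7)&(d>0)
    k=hb&(g<60)
    n_,lab,st,_=cv2.connectedComponentsWithStats(k.astype(np.uint8)); i=1+np.argmax(st[1:,4]); 
    hull=cv2.convexHull(np.argwhere(lab==i)[:,::-1].astype(np.int32))
    H=np.array([atz(n,u,v,50)[:2] for u,v in hull[:,0]],np.float32); print("hob",cv2.minAreaRect(H))
    for side,c in(("R",(584,-202)),("L",(602,28))):
        rr=np.hypot(P[...,0]-c[0],P[...,1]-c[1])
        m=hb&(g>110)&(rr<100)&(rr>74 if side=="R" else rr>78)
        X=np.array([atz(n,u,v,50)[:2] for v,u in np.argwhere(m)])
        for _ in range(5):
            A=np.c_[2*X,np.ones(len(X))]; s=np.linalg.lstsq(A,(X**2).sum(1),rcond=None)[0]; R=np.sqrt(s[2]+s[0]**2+s[1]**2)
            e=abs(np.hypot(*(X-s[:2]).T)-R); X=X[e<np.percentile(e,93)]
        print(n,"ring",side,len(X),s[:2],R)
    # pot rim: z>108
    m=(P[...,2]>110)&(P[...,2]<121)&(np.hypot(P[...,0]-615,P[...,1]-22)<95)&(d>0)
    X=P[m][:,:2]; 
    from scipy.optimize import least_squares
    f=least_squares(lambda s:np.hypot(*(X-s).T)-68.5,[615,22],loss='soft_l1',f_scale=2); print(n,"pot rim",m.sum(),f.x,np.median(abs(f.fun)))
    w=(q[...,0]>1.35*q[...,2])&(q[...,0]>120)&(q[...,1]<.92*q[...,0])&(abs(P[...,2]-105)<9)&(P[...,0]>400)&(P[...,0]<580)&(abs(P[...,1]-50)<60)
    print(n,"handle",w.sum(),P[w].mean(0),cv2.minAreaRect(P[w][:,:2].astype(np.float32)))
    for r in arm.regions_of(n,"bearing"):
        Q=P[r['pixels']&(d>0)]; 
        if np.hypot(*(Q[:,:2].mean(0)-[615,20]))<60: print("bearing",r['conf'],Q.mean(0),cv2.minAreaRect(Q[:,:2].astype(np.float32)))
E
```

```text
t 11.5 tcp [576.  359.  400.9] jaw 99.0 F [-0.6 -0.5 -0.5] gap 0.703 row [-0.0013, 0.0009, -0.0018] 0.1
scene 935 z pct [ 75.1  82.2 145.4 232.9 235.1]
   pad 3 [468.7 332.3 725.3] [466.9 331.2  12.9   0.2  31.2]
   cups 932 [600.1 372.9 145.1] [580.8 361.8 158.7  64.2   9.7]
hob ((592.978271484375, -86.05953979492188), (496.03887939453125, 304.9070739746094), 85.3803482055664)
scene ring R 133 [ 590.2 -204.7] 83.81528634463132
scene ring L 105 [608.9  26.1] 83.98955722305814
scene pot rim 263 [616.6  26.8] 1.6176235821879317
scene handle 274 [480.4  67.2 106.2] ((476.834228515625, 63.7482795715332), (30.973472595214844, 119.91482543945312), 75.64878845214844)
bearing 0.75 [610.    5.5  70.3] ((619.6163330078125, 32.54318618774414), (109.3388442993164, 57.36842346191406), 79.61151123046875)
top 828 z pct [ 88.7 104.3 149.8 233.  235.1]
   pad 1 [484.  339.3 720.8] [484.  339.3   0.    0.    0. ]
   cups 827 [564.1 346.  166.8] [573.4 336.2  79.3 166.5  89.8]
hob ((600.5524291992188, -88.78408813476562), (492.4642639160156, 282.4580383300781), 85.50961303710938)
top ring R 324 [ 591.3 -203.3] 83.40690290894992
top ring L 157 [608.3  26.3] 83.64892321181928
top pot rim 226 [614.2  24.1] 0.861964822500596
top handle 418 [475.   61.2 107. ] ((473.93218994140625, 62.090023040771484), (22.930660247802734, 117.73743438720703), 74.86688995361328)
bearing 0.89 [622.4  11.6  69. ] ((624.078125, 12.122541427612305), (74.98837280273438, 67.58676147460938), 3.299769163131714)
```

View pics/f.png

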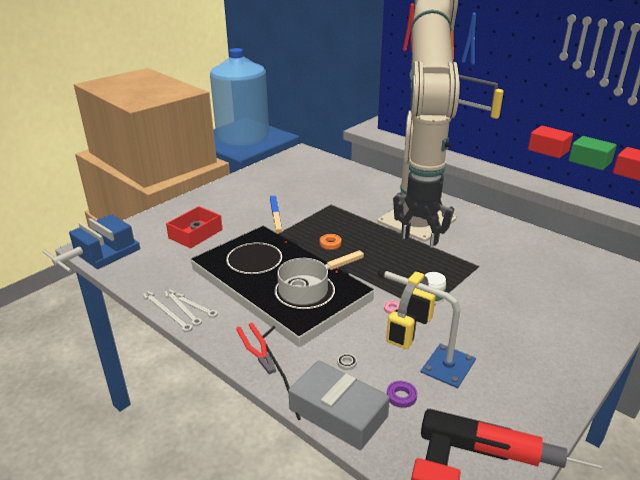

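Ear defenders hang on the bar (scene 412,305); ring R is clear (scene 254,257); the pot is still on ring L. The pot is at about (615,25.5) with its handle at 165°, so the grip point is about (485,60,100). The pot needs to shift by about (−24,−230).

```bash
python3 -c "
from h import *
go(485,60,230,75.2)"
```

```text
t 11.7 tcp [574.3 357.8 395.3] jaw 99.0 F [ 0.4  0.1 -0.8] gap 0.697 row [-0.1341, 0.1659, -0.2801] 23.8
```

Request:
arm_command:
  motion:
    - [-0.015, 0.0, -0.045, 0]
    - [-0.035, 0.015, -0.085, 6]
    - [-0.055, 0.04, -0.13, 12]
    - [-0.08, 0.075, -0.17, 18]
    - [-0.1, 0.105, -0.21, 23.8]
    - [-0.12, 0.14, -0.245, 23.8]
    - [-0.134, 0.166, -0.28, 23.8]
    - [-0.134, 0.166, -0.28, 23.8]
  gripper: 0.045
  force: 20

```text
t: 12.5
tcp_pos: [482.0, 55.9, 227.5]
tcp_rot: [[0.965, -0.009, 0.261], [-0.261, -0.004, 0.965], [-0.007, -1.0, -0.006]]
ft_force: [-0.2, 0.2, 0.2]
finger_gap: 0.522
```

Request:
arm_command:
  motion:
    - [0, 0, 0, 0]
    - [0, 0, 0, 0]
    - [0, 0, 0, 0]

```text
t: 12.8
tcp_pos: [486.9, 62.4, 231.3]
tcp_rot: [[0.967, 0.002, 0.254], [-0.254, 0.001, 0.967], [0.001, -1.0, 0.002]]
ft_force: [0.0, -0.1, 0.3]
finger_gap: 0.526
```

```bash
python3 - <<'E'
from h import *
go(485,60,156,75.2)
p,d,P=look("scene")
q=p.astype(int)
print(proj("scene",(485,60,108)))
cv2.imwrite("pics/g.png",cv2.resize(p[160:320,260:460,::-1],None,fx=3.5,fy=3.5,interpolation=2))
E
```

```text
t 12.8 tcp [486.9  62.4 231.3] jaw 75.3 F [ 0.  -0.1  0.3] gap 0.526 row [-0.0013, 0.0753, -0.0029] 0.1
(np.float64(342.09681314751504), np.float64(258.29973816680257))
```

View pics/g.png

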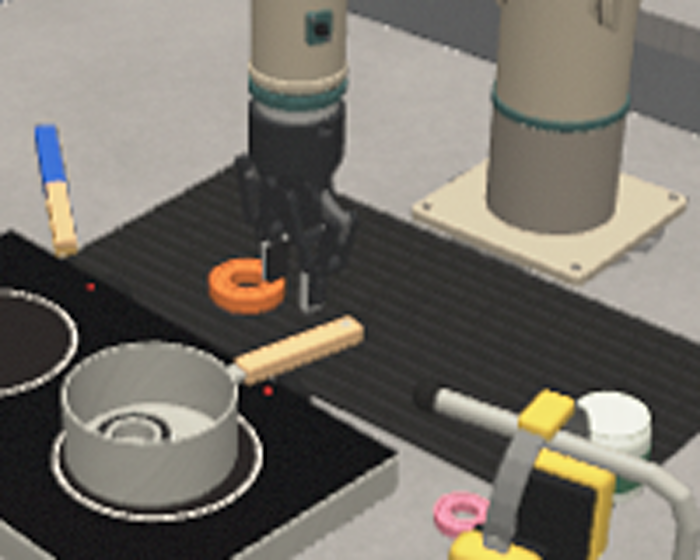

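The open fingers straddle the handle's middle (crop 290,345). I descend slowly.

Request:
arm_command:
  motion:
    - [-0.001, 0.02, -0.003, 0]
    - [-0.001, 0.045, -0.003, 0]
    - [-0.001, 0.065, -0.003, 0]
    - [-0.001, 0.075, -0.003, 0]
    - [-0.001, 0.075, -0.003, 0]
    - [-0.001, 0.075, -0.003, 0]
    - [-0.001, 0.075, -0.003, 0]

```text
t: 13.55
tcp_pos: [485.0, 58.4, 156.8]
tcp_rot: [[0.967, 0.002, 0.256], [-0.256, 0.0, 0.967], [0.002, -1.0, 0.001]]
ft_force: [0.3, -0.4, 1.1]
finger_gap: 0.526
```

Request:
arm_command:
  motion:
    - [0, 0, 0, 0]
    - [0, 0, 0, 0]
    - [0, 0, 0, 0]
    - [0, 0, 0, 0]
  gripper: 0.03

```text
t: 13.95
tcp_pos: [484.4, 58.1, 156.0]
tcp_rot: [[0.967, 0.0, 0.256], [-0.256, 0.0, 0.967], [0.0, -1.0, 0.0]]
ft_force: [-0.6, -0.5, 0.1]
finger_gap: 0.351
```

```bash
python3 - <<'E'
from h import *
go(485,60,156,75.2)
p,d,P=look("scene")
q=p.astype(int)
w=(q[...,0]>1.35*q[...,2])&(q[...,0]>120)&(q[...,1]<.92*q[...,0])&(abs(P[...,2]-105)<9)&(P[...,0]>400)&(P[...,0]<580)&(abs(P[...,1]-50)<60)
print(w.sum(),cv2.minAreaRect(P[w][:,:2].astype(np.float32)))
E
```

```text
t 13.95 tcp [484.4  58.1 156. ] jaw 75.2 F [-0.6 -0.5  0.1] gap 0.351 row [0.0001, -0.0, 0.002] -0.0
168 ((476.79742431640625, 66.78050994873047), (27.659523010253906, 119.66075134277344), 74.12655639648438)
```

Request:
arm_command:
  motion:
    - [0, 0, 0.002, 0]
    - [0, 0, 0.002, 0]
    - [0, 0, 0.002, 0]

```text
t: 14.3
tcp_pos: [484.8, 60.2, 155.8]
tcp_rot: [[0.967, -0.0, 0.256], [-0.256, 0.0, 0.967], [-0.0, -1.0, 0.0]]
ft_force: [-0.5, -0.5, 0.4]
finger_gap: 0.348
```

Request:
arm_command:
  motion:
    - [0, 0, 0, 0]
    - [0, 0, 0, 0]
    - [0, 0, 0, 0]
    - [0, 0, 0, 0]
    - [0, 0, 0, 0]
  gripper: 0.0
  force: 20

```text
t: 14.8
tcp_pos: [484.8, 59.9, 155.9]
tcp_rot: [[0.967, -0.0, 0.256], [-0.256, -0.0, 0.967], [-0.0, -1.0, -0.0]]
ft_force: [-0.9, -0.1, 2.3]
finger_gap: 0.252
```

Gripped gently (gap 21.5 mm, Fz +2). The slide is about (+0.036, 0, −0.229) in tool axes; I start slowly.

Request:
arm_command:
  motion:
    - [0, 0, -0.002, 0]
    - [0.001, 0, -0.005, 0]
    - [0.001, 0, -0.009, 0]
    - [0.002, 0, -0.014, 0]
    - [0.003, 0, -0.019, 0]
    - [0.004, 0, -0.024, 0]
    - [0.005, 0, -0.029, 0]
    - [0.006, 0, -0.034, 0]

```text
t: 15.6
tcp_pos: [482.0, 25.5, 155.9]
tcp_rot: [[0.967, 0.0, 0.255], [-0.255, 0.0, 0.967], [0.0, -1.0, 0.0]]
ft_force: [0.6, 4.5, 1.6]
finger_gap: 0.255
```

```bash
python3 -c "
from h import *
go(461,-170,156,75.2); print(arm.observe()['moment'])"
```

```text
t 15.6 tcp [482.   25.5 155.9] jaw 75.2 F [0.6 4.5 1.6] gap 0.255 row [0.0296, -0.0002, -0.1944] 0.0
[ 1.1 -0.1  0.6]
```

Request:
arm_command:
  motion:
    - [0.001, 0, -0.006, 0]
    - [0.002, 0, -0.013, 0]
    - [0.003, 0, -0.02, 0]
    - [0.004, 0, -0.027, 0]
    - [0.005, 0, -0.034, 0]
    - [0.006, 0, -0.041, 0]
    - [0.007, 0, -0.048, 0]
    - [0.008, 0, -0.055, 0]

```text
t: 16.4
tcp_pos: [475.4, -30.1, 155.8]
tcp_rot: [[0.967, -0.0, 0.256], [-0.256, 0.0, 0.967], [-0.0, -1.0, 0.0]]
ft_force: [0.7, 4.4, 2.1]
finger_gap: 0.251
```

Request:
arm_command:
  motion:
    - [0.001, 0, -0.007, 0]
    - [0.002, 0, -0.014, 0]
    - [0.003, 0, -0.021, 0]
    - [0.004, 0, -0.028, 0]
    - [0.005, 0, -0.035, 0]
    - [0.006, 0, -0.042, 0]
    - [0.007, 0, -0.049, 0]
    - [0.008, 0, -0.056, 0]

```text
t: 17.2
tcp_pos: [468.5, -86.1, 155.8]
tcp_rot: [[0.967, -0.001, 0.256], [-0.256, 0.0, 0.967], [-0.001, -1.0, 0.0]]
ft_force: [0.1, 5.3, 2.5]
finger_gap: 0.252
```

```bash
cat >> h.py <<'E'
from scipy.optimize import least_squares
def pot(c):
    for n in("scene","top"):
        p,d,P=look(n)
        m=(P[...,2]>110)&(P[...,2]<121)&(np.hypot(P[...,0]-c[0],P[...,1]-c[1])<85)&(d>0); X=P[m][:,:2]
        f=least_squares(lambda s:np.hypot(*(X-s).T)-68.5,c,loss='soft_l1',f_scale=2); print(n,"pot rim",m.sum(),f.x,np.median(abs(f.fun)),"z",np.median(P[m][:,2]))
        k=np.median
        for a in range(0,360,90):
            s=m&(abs((np.degrees(np.arctan2(P[...,1]-f.x[1],P[...,0]-f.x[0]))-a+180)%360-180)<35); print("   rimz",a,s.sum(),P[s][:,2].mean() if s.any() else 0)
        q=p.astype(int); w=(q[...,0]>1.35*q[...,2])&(q[...,0]>120)&(q[...,1]<.92*q[...,0])&(abs(P[...,2]-105)<9)&(abs(P[...,0]-c[0]+140)<80)&(abs(P[...,1]-c[1]-37)<60)
        print("   handle",w.sum(),cv2.minAreaRect(P[w][:,:2].astype(np.float32)) if w.sum()>20 else "")
        for r in arm.regions_of(n,"bearing"):
            Q=P[r['pixels']&(d>0)]
            if len(Q) and np.hypot(*(Q[:,:2].mean(0)-c))<60: print("   bearing",round(r['conf'],2),np.median(Q,0))
    return p
E
python3 - <<'E'
from h import *
go(461,-170,156,75.2)
pot((602,-120))
E
```

```text
t 17.2 tcp [468.5 -86.1 155.8] jaw 75.2 F [0.1 5.3 2.5] gap 0.252 row [0.0142, -0.0002, -0.0831] -0.0
scene pot rim 228 [ 601.3 -115.8] 1.6366297375136867 z 114.04507180328233
   rimz 0 48 113.92494094539948
   rimz 90 46 114.78794508974559
   rimz 180 44 114.43072067462494
   rimz 270 45 113.84241979063867
   handle 167 ((459.75927734375, -79.36634826660156), (31.09991455078125, 119.89672088623047), 73.72552490234375)
   bearing 0.68 [ 594.  -141.6   71.1]
top pot rim 136 [ 598.  -121.4] 0.8319028983911778 z 113.8673012706148
   rimz 0 48 113.950801595756
   rimz 90 20 114.13577085537118
   rimz 180 0 0
   rimz 270 36 113.99776687655347
   handle 0 
   bearing 0.77 [ 621.7 -129.6   69.9]
```

Request:
arm_command:
  motion:
    - [0.001, 0, -0.007, 0]
    - [0.002, 0, -0.014, 0]
    - [0.003, 0, -0.021, 0]
    - [0.004, 0, -0.028, 0]
    - [0.005, 0, -0.035, 0]
    - [0.006, 0, -0.042, 0]
    - [0.008, 0, -0.049, 0]
    - [0.009, 0, -0.056, 0]

```text
t: 18.2
tcp_pos: [463.3, -141.0, 155.8]
tcp_rot: [[0.967, -0.0, 0.253], [-0.253, 0.002, 0.967], [-0.001, -1.0, 0.001]]
ft_force: [-0.1, 4.8, 4.0]
finger_gap: 0.252
```

Request:
arm_command:
  motion:
    - [0.001, 0, -0.007, 0]
    - [0.002, 0, -0.014, 0]
    - [0.003, 0, -0.02, 0]
    - [0.003, 0, -0.025, 0]
    - [0.004, 0, -0.028, 0]
    - [0.004, 0, -0.029, 0]
    - [0.004, 0, -0.029, 0]

```text
t: 18.9
tcp_pos: [459.6, -170.3, 155.8]
tcp_rot: [[0.967, -0.001, 0.254], [-0.254, 0.001, 0.967], [-0.001, -1.0, 0.001]]
ft_force: [0.8, 5.0, 3.7]
finger_gap: 0.253
```

```bash
python3 - <<'E'
from h import *
go(461,-170,156,75.2)
p=pot((591,-204))
E
```

```text
t 18.9 tcp [ 459.6 -170.3  155.8] jaw 75.3 F [0.8 5.  3.7] gap 0.253 row [0.0013, -0.0002, 0.0006] 0.1
scene pot rim 213 [ 592.  -199.9] 1.850447986102779 z 113.81000710336878
   rimz 0 40 114.48180886675932
   rimz 90 43 113.78126342362675
   rimz 180 41 113.63613204701193
   rimz 270 53 113.79727264588745
   handle 160 ((451.0911560058594, -164.226806640625), (35.82838821411133, 121.34658813476562), 75.71143341064453)
   bearing 0.48 [ 584.1 -226.5   71.4]
top pot rim 150 [ 589.9 -202. ] 0.9133894746486177 z 113.72293708027382
   rimz 0 49 113.45744293391573
   rimz 90 35 114.57035687784835
   rimz 180 0 0
   rimz 270 34 113.87937684032228
   handle 0 
   bearing 0.8 [ 612.7 -222.7   69.7]
```

The pot is centred within about 3 mm and level. I release and retreat.

Request:
arm_command:
  motion:
    - [0, 0, 0, 0]
    - [0, 0, 0, 0]
    - [0, 0, 0, 0]
    - [0, 0, 0, 0]
    - [0, 0, 0, 0]
    - [0, 0, 0, 0]
  gripper: 0.055

```text
t: 19.7
tcp_pos: [459.7, -171.4, 155.8]
tcp_rot: [[0.967, -0.0, 0.256], [-0.256, -0.0, 0.967], [-0.0, -1.0, -0.0]]
ft_force: [0.6, 0.8, -0.0]
finger_gap: 0.643
```

Request:
arm_command:
  motion:
    - [0, -0.015, 0, 0]
    - [0, -0.045, 0, 0]
    - [0, -0.085, 0, 0]
    - [0, -0.13, 0, 0]
    - [0, -0.17, 0, 0]
    - [-0.02, -0.2, 0.04, 0]
    - [-0.03, -0.2, 0.09, 0]
    - [-0.03, -0.2, 0.14, 0]

```text
t: 20.5
tcp_pos: [464.8, -31.3, 357.3]
tcp_rot: [[0.966, 0.002, 0.259], [-0.259, -0.001, 0.966], [0.002, -1.0, -0.0]]
ft_force: [2.9, 0.5, 0.3]
finger_gap: 0.646
```

```bash
python3 - <<'E'
from h import *
go(461,-170,350,75.2)
p=pot((591,-204)); cv2.imwrite("pics/h_top.png",p[:,:,::-1])
s,d,P=look("scene"); cv2.imwrite("pics/h_scene.png",s[:,:,::-1]); ears("scene",s,d,P,(575,357))
E
```

```text
t 20.5 tcp [464.8 -31.3 357.3] jaw 75.0 F [2.9 0.5 0.3] gap 0.646 row [0.0321, 0.0074, -0.135] -0.2
scene pot rim 211 [ 592.7 -199.4] 1.9879549250126587 z 114.38007457726519
   rimz 0 41 114.25059163603093
   rimz 90 46 114.187365623712
   rimz 180 40 115.27853763289707
   rimz 270 47 114.52798876872035
   handle 234 ((452.0316467285156, -163.14361572265625), (32.20167541503906, 121.26082611083984), 79.99219512939453)
top pot rim 229 [ 590.3 -201.9] 0.9430947509648604 z 113.83283179097157
   rimz 0 52 113.32279979514543
   rimz 90 39 114.33139162499192
   rimz 180 46 114.24800520173207
   rimz 270 44 113.79841879467685
   handle 423 ((448.9169921875, -167.46170043945312), (22.402111053466797, 117.86685180664062), 76.17292785644531)
   bearing 0.74 [ 598.8 -212.4   69.7]
scene 915 z pct [ 74.8  81.5 145.4 232.5 234.6]
   pad 147 [574.8 362.2 230.5] [571.9 360.7  46.5  26.1   9.5]
   cups 768 [605.2 375.2 128.6] [578.8 362.1 158.3  63.6   9. ]
```

View pics/h_top.png

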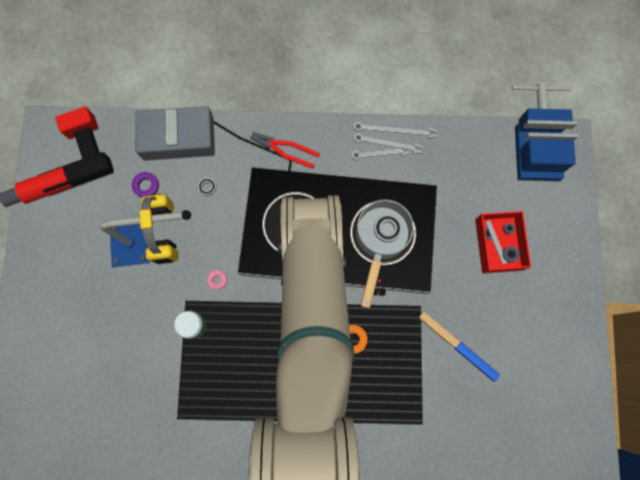

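View pics/h_scene.png

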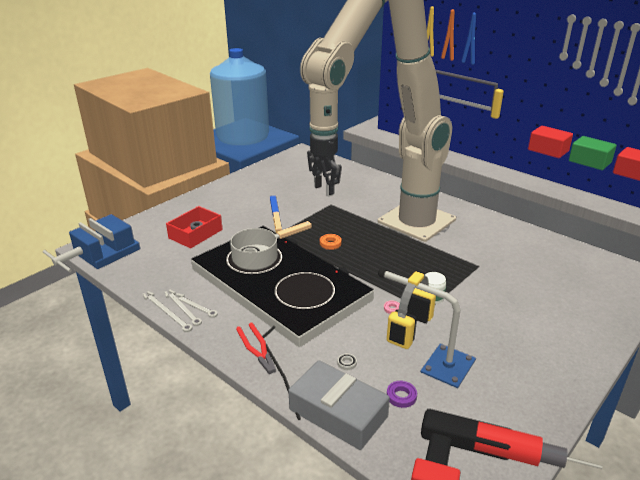

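Top view: the pan sits inside the right ring (383,232), the bearing is in it (387,229), and the handle end is past the front edge (368,305). The ear defenders hang on the bar (158,230), and the tin, brush and bin look unmoved. I let the arm settle, then hand in.

Request:
arm_command:
  motion:
    - [0, 0, 0, 0]
    - [0, 0, 0, 0]
    - [0, 0, 0, 0]
    - [0, 0, 0, 0]
    - [0, 0, 0, 0]

```text
t: 21.25
tcp_pos: [465.6, -32.5, 355.8]
tcp_rot: [[0.966, -0.0, 0.257], [-0.257, 0.0, 0.966], [-0.0, -1.0, -0.0]]
ft_force: [-0.4, -0.3, 0.5]
finger_gap: 0.649
```

```bash
python3 -c "
from h import *
print(arm.close_job())"
```

```text
the job is handed in; nothing more can be done
None
```

I hung the ear defenders by their headband over the stand's bar. Then I slid the saucepan by its handle, flat on the glass, onto the cleared right ring. I handed the job in at about 21 s, with the gripper open and touching nothing.

My last checks showed:
- **Ear defenders:** the pad top is at about 232 mm, which fits the headband resting on the bar. They line up with the bar near its middle and stayed put after release.
- **Saucepan:** its centre is about 2 to 5 mm from the ring's centre, against roughly 18 mm of allowance. The rim is level at about 114 mm, and the end of the handle is past the hob's front edge.
- **Bearing:** it is lying in the pan. It shifted by up to about 2 cm within the pan.
- **Tin, brush and bin:** they look unmoved in the pictures; I did not measure them.
- **Forces:** the highest wrist reading I saw was about 9 N.

The two cameras disagreed by 2 to 4 mm on positions. In the last round, the network found the bearing only in the top view, but it can be seen in both pictures.

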